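Nudge the microscope lens into its holder and close the keeper

TASK

The microscope's round lens lies loose on the deck of the aluminium lens holder. Without gripping or lifting it, gently nudge it across the deck with the fingertips until it drops into the round pocket and lies flat on its floor; then push the keeper slide by its upright lug all the way in, so that its steel tongue covers the lens's edge. Leave everything else where it is.

Things in the scene. Friction and masses are not known exactly. Their poses are not given: they have to be found in the camera images.
- holder: fixed aluminium block on the bench, 140 mm (own x) by 240 mm (own y), its flat top (the deck) 26 mm above the bench. Origin at the centre of its underside; z up. The round pocket is at the middle of the deck; the keeper slide sits on the deck on its +y side, between two dark guide rails (9 mm high, outer faces 25.5 mm either side of the middle line, from y = 52 to 114 mm); the lens starts on its -y side
- pocket (a point): centre of the pocket's mouth, at deck height, axes as the holder's. The pocket is 55 mm in diameter (5 mm wider than the lens), 6 mm deep, dark flat floor, straight walls
- lens: the loose lens: a disc 50 mm in diameter, 8 mm thick, dark metal mount around pale glass, 35 to 70 g. Origin at the centre of its underside (at deck height when on the deck; 6 mm below it when home, its top then 2 mm above the deck). It tips into the pocket, its rear edge rising, some 12 mm short of centre and drops home 2 or 3 mm short; if it catches, back off 4 mm and push again
- keeper (a joint): travel of the keeper slide in m: 0 = fully back (clear of the pocket), 0.028 = fully in, against its stop; it moves towards the holder's -y. Friction about 1.5 N; stays where it is left. Its steel tongue is 30 mm wide and 4 mm thick and rides with its underside 4 mm above the deck, its tip 46 mm from the pocket's centre at 0 and 18 mm at 0.028; it cannot pass over a lens that is not home
- lug (a point): centre of the keeper's upright black lug, which moves with the slide: 32 mm (holder x) by 10 mm (holder y) by 30 mm high, its underside 8 mm and its top 38 mm above the deck. The lug stands at the rear end of the tongue; the face to push is the +y one, 5 mm from this point. Between the rails the bare deck lies behind it
- adapter: small plain steel ring, 32 mm outside, 10 mm high, standing on the holder's deck near the keeper guide; bystander, origin at the centre of its underside
- thumbscrew: small brass thumbscrew, 20 mm head, 20 mm high, on the holder's deck on the other side of the keeper guide; bystander, origin at the centre of its underside
- screwdriver: screwdriver 170 mm long lying on the bench along the robot's side of the holder; bystander
- phone: black phone 72 x 148 x 9 mm lying on the bench beyond the holder; bystander, origin at the centre of its underside
- spray_can: white spray can, 66 mm wide and 200 mm high, to the left; bystander, origin at the centre of its underside
- solvent_bottle: white bottle, 56 mm wide and 130 mm high, to the right; bystander, origin at the centre of its underside
- screw_jar: amber jar with a black lid, 50 mm wide and 45 mm high, at the far right; bystander, origin at the centre of its underside
Not all that is in view belongs to the job. Of the things that look like the lens, the middle-sized one is meant.

How it is judged:
On the way, in this order (a step that is already met when the one before it is completed fails the run):
1. the lens lies home in the pocket (z of lens in the frame of pocket below -0.0045 m and horizontal distance between lens and pocket below 0.004 m and angle between lens's own z axis and vertical below 0.05 rad and value of joint keeper below 0.012 m), for 0.2 s.
2. the keeper slide is pushed in (value of joint keeper above 0.024 m), for 0.2 s.
At the end, for the whole second after the job is handed in: The lens lies at rest in the pocket: its underside at least 4.5 mm below the deck, its centre within 4 mm of the pocket's, tilted less than 0.05 rad; the keeper is within 4 mm of its stop; each bystander is within 15 mm of where it began (z of lens in the frame of pocket below -0.0045 m and horizontal distance between lens and pocket below 0.004 m and angle between lens's own z axis and vertical below 0.05 rad and value of joint keeper above 0.024 m and linear speed of lens below 0.02 m/s and distance of each of adapter, thumbscrew, screwdriver, phone, spray_can, solvent_bottle, screw_jar from where it was at the start of the episode below 0.015 m); the robot touches nothing.
It fails at once if the lens is lifted (its underside's centre more than 8 mm above the deck) (z of lens in the frame of pocket above 0.008 m).
It fails at once if the lens is tipped up by more than 0.5 rad (angle between lens's own z axis and vertical above 0.5 rad).
It fails at once if the fingers press on the lens with more than 20 N (contact force between the fingers and lens above 20 N).
It fails at once if a bystander is moved by more than 15 mm (distance of any of adapter, thumbscrew, screwdriver, phone, spray_can, solvent_bottle, screw_jar from where it was at the start of the episode above 0.015 m).
It also fails if it takes over 48 s, if anything falls off the work surface, if the arm or the gripper's body presses on something with over 40 N, if the wrist force passes 120 N, or if a joint passes its speed limit or range.

ROBOT

A 6-joint arm with a two-finger parallel gripper is mounted at the origin on the work surface. World frame = base frame: x ahead of the robot, y to its left, z up, the work surface at z = 0. Lengths are in m, angles in rad, forces in N, time in s.
With the tool pointing down it reaches from about 0.3 to 0.875 m from the base axis. Payload 6.4 kg.
Tool frame: the origin (TCP) lies at the very end of the fingers, on their centre line; the grasp point (between the pads) lies 19 mm behind it; z points along the fingers, y is the line along which they close (so a half turn about z gives the same grasp; the last joint's range is limited). The gripper opens to 85 mm and grips with 20 to 120 N. Pads are 22 mm wide; open, the fingers measure 114 mm over their backs; the gripper's body (76 mm by 85 mm) begins 54 mm behind the grasp point. The pads swing forward as they close: fully open they stand 13 mm farther back than shut.
Start: joints at [-1.386, 0.181, 1.607, -0, 1.354, -0.206], TCP at [0.219, -0.532, 0.231] pointing down, gripper open.
Joint ranges: [-2.99, 2.99], [-0.89, 2.07], [0.3, 2.58], [-1.14, 4.28], [0, 2.63], [-3.12, 3.12]. Speed limits (rad/s): [2.57, 2.57, 3.01, 3.14, 3.14, 3.14].

INTERFACE

Orientations are given as a unit quaternion [w, x, y, z].
In Python, from bench import telemetry, camera, ctrl, spotter gives the robot as it stands.
- The arm moves only by the tool send_rows, never from a script. Its argument "series" is a list of rows, each a list of 3 entries, a list of its own where there are three numbers: the turn, a rotation vector about the world's x, y, z in degrees, then the shift along the world's x, y, z in mm, then the closure, from -1 (fully open) to 1 (shut), so that 0 is half open. In form: [[[rx, ry, rz], [dx, dy, dz], gripper], ...]. A call has 1 to 10 rows; each row is the pose to reach, as a shift and turn from the pose commanded when the call began; what a row does not reach only later rows make up. A row lasts 1/8 s, in which the tool goes at most 62.5 mm and 10.7 degrees, less where a joint would pass 70% of its speed; a pose out of reach is approached as far as the arm can. A call with a gripper value outside its range is refused whole. The fingers move at their own pace and stop on an object; the grip force is fixed at half the most. Time passes only in rows, so rows that repeat a pose let the fingers close. It gives the time, the measured TCP pose, the force, the opening and the grip force at its end, in the units of the state.
- telemetry.get_obs(): the state, without advancing time (a new reading comes with each control period).
- camera(name): name is "scene" or "top"; returns a dict with "pixels" (400x640x3 uint8, red, green, blue), "camera_matrix" (3x3 intrinsics, pixels), "xyz" and "orientation" of the camera in the world. Camera axes: x right, y up, looking along -z (the intrinsics and any distortion apply to the point x, -y, -z); pixel columns grow to the right and rows downward; lengths in m; the calibration is good to about 2 mm. A picture is of the moment at which its call begins. There is no depth.
- ctrl.hand_in(): hands the job in; it is judged then, once.
Trained networks look in the newest picture that a camera, given by its name, has taken for a name from the list of things; names that differ only in an ending like _2 or _b are one class to them, and where a whole thing is asked for, a point or a joint stands for the part that bears it (a point fixed in the world has none). Each returns a list of dicts, best first, with "conf" (0 to 1); they miss things now and then, are a little off and sometimes report something else, mostly with a low value. They report only what shows in the picture. A call takes as long as a camera call. They do not tell look-alikes from the thing itself.
- spotter.boxes_of(thing, camera): "xyz" ([x, y, z] in m, in world coordinates, good to about 4 mm: the middle of the surface that is visible of it).
- spotter.landmark_of(thing, camera): "xyz" ([x, y, z] in m, in world coordinates, good to about 4 mm: a listed point, or the origin of a listed thing).
The state is a dict: "time_s": time; "q": joint angles; "dq": joint speeds; "joint_efforts": joint torques, N m; "eef_pos": TCP position; "eef_rot": TCP orientation; "wrist_force": force on the tool from outside, world axes, zero at the start; "torque": the same for the moment, N m; "opening": opening from 0.0 (shut) to 1.0 (fully open); "grasp_force": force on a finger pad.
Only numpy, scipy, OpenCV 4.12 (cv2) and the standard library are available. Lean on these libraries where they do the work, as an engineer would, in place of code of your own. Each camera call takes 0.05 s, during which the arm holds its last target. There are 200 camera calls.

## Working session

There is one attempt and no reset: what is moved stays moved. The work goes in short steps, Python scripts to look and compute and a tool call to move; the robot and the scene stay as the last step left them, time stands still between calls to the robot, and variables do not carry over. Pictures are saved under pics/ and viewed, at most 10 in all, crops included, and the job is handed in when it is done.

Besides the shell and the picture viewer there is one more tool, called after "Emit:" as a command line: name --argument value ..., lists and objects as JSON in quotes. send_rows: Moves the arm, as the interface text tells. Its arguments: {"type":"object","properties":{"series":{"type":"array","items":{"type":"array"}}},"required":["series"]}

```bash
mkdir -p pics; cat > h.py <<'E'
import numpy as np,cv2
from scipy.spatial.transform import Rotation as R
from bench import telemetry,camera,ctrl,spotter
def cam(n):
    c=camera(n); return c
def rot(c):
    o=np.array(c["orientation"],float)
    return o if o.shape==(3,3) else R.from_quat([o[1],o[2],o[3],o[0]]).as_matrix()
def proj(c,P):
    p=(np.atleast_2d(P)-c["xyz"])@rot(c); p=p*[1,-1,-1]
    q=p@np.array(c["camera_matrix"]).T; return q[:,:2]/q[:,2:]
def back(c,uv,z):
    uv=np.atleast_2d(uv).astype(float)
    d=np.c_[uv,np.ones(len(uv))]@np.linalg.inv(np.array(c["camera_matrix"])).T
    d=d*[1,-1,-1]@rot(c).T; o=np.array(c["xyz"])
    return o+d*((z-o[2])/d[:,2])[:,None]
def save(c,n,box=None,s=1):
    im=c["pixels"][:,:,::-1]
    if box: im=im[box[1]:box[3],box[0]:box[2]]
    cv2.imwrite("pics/"+n,cv2.resize(im,None,fx=s,fy=s,interpolation=cv2.INTER_CUBIC))
E
python3 - <<'E'
from h import *
for n in("scene","top"):
    c=cam(n); save(c,n+"0.png"); print(n,{k:v for k,v in c.items() if k!="pixels"})
    for t in("holder","pocket","lens","lug","adapter","thumbscrew","screwdriver","phone"):
        for d in spotter.landmark_of(t,n)[:3]: print(t,np.round(d["xyz"],4),round(d["conf"],2),proj(c,d["xyz"]).round())
E
```

```text
scene {'camera_matrix': array([[418.18246006,   0.        , 321.72141605],
       [  0.        , 418.18246006, 195.79487193],
       [  0.        ,   0.        ,   1.        ]]), 'xyz': array([ 1.12892515, -0.76136519,  0.93950335]), 'orientation': array([0.86563105, 0.3770025 , 0.12979485, 0.30282883])}
holder [0.5336 0.0566 0.0021] 0.96 [[334. 195.]]
pocket [0.534  0.0565 0.0228] 0.77 [[334. 190.]]
lens [ 0.4682 -0.1439 -0.0037] 0.64 [[278. 221.]]
lens [ 0.5137 -0.0189  0.0257] 0.58 [[314. 199.]]
lens [ 0.5623 -0.1341  0.0022] 0.43 [[303. 232.]]
lug [0.5642 0.1327 0.0462] 0.6 [[355. 177.]]
adapter [0.5152 0.1397 0.0276] 0.61 [[344. 174.]]
thumbscrew [0.6026 0.1099 0.0226] 0.41 [[361. 190.]]
screwdriver [ 0.4261  0.108  -0.0009] 0.58 [[318. 174.]]
phone [0.6604 0.0165 0.0022] 0.8 [[358. 219.]]
top {'camera_matrix': array([[462.92836992,   0.        , 313.41227972],
       [  0.        , 462.92836992, 197.93609882],
       [  0.        ,   0.        ,   1.        ]]), 'xyz': array([ 0.48945031, -0.01833936,  1.17457137]), 'orientation': array([ 0.71228176,  0.02861138, -0.01490418, -0.70115187])}
holder [0.5345 0.0565 0.0022] 0.68 [[293. 208.]]
holder [ 0.5049 -0.3737 -0.0017] 0.6 [[463. 223.]]
pocket [0.5298 0.059  0.0278] 0.72 [[291. 210.]]
pocket [0.5134 0.1367 0.0274] 0.71 [[260. 216.]]
lens [ 0.4719 -0.1509  0.0024] 0.91 [[375. 234.]]
lens [ 0.5109 -0.0208  0.0282] 0.61 [[323. 218.]]
lens [ 0.562  -0.1327 -0.0033] 0.51 [[368. 199.]]
lug [0.5594 0.1324 0.0491] 0.61 [[261. 197.]]
adapter [0.512  0.1382 0.0268] 0.5 [[259. 216.]]
thumbscrew [0.6045 0.1086 0.0209] 0.54 [[272. 180.]]
screwdriver [ 4.258e-01  1.055e-01 -3.000e-04] 0.69 [[273. 251.]]
phone [ 0.6554  0.0153 -0.0013] 0.66 [[310. 161.]]
```

```bash
python3 - <<'E'
from h import *
c=cam("top"); save(c,"crop1.png",(220,140,420,270),4)
E
```

```text
(no output)
```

View pics/scene0.png

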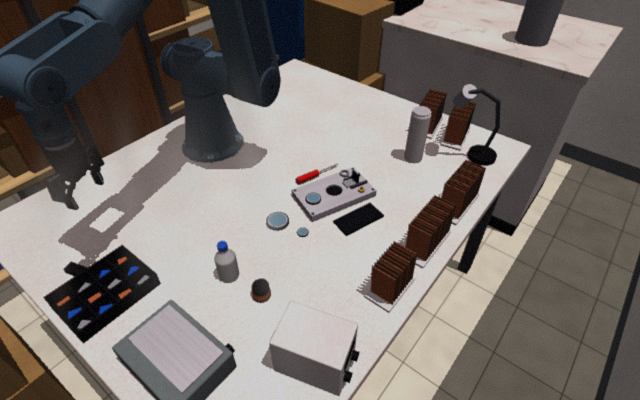

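View pics/crop1.png

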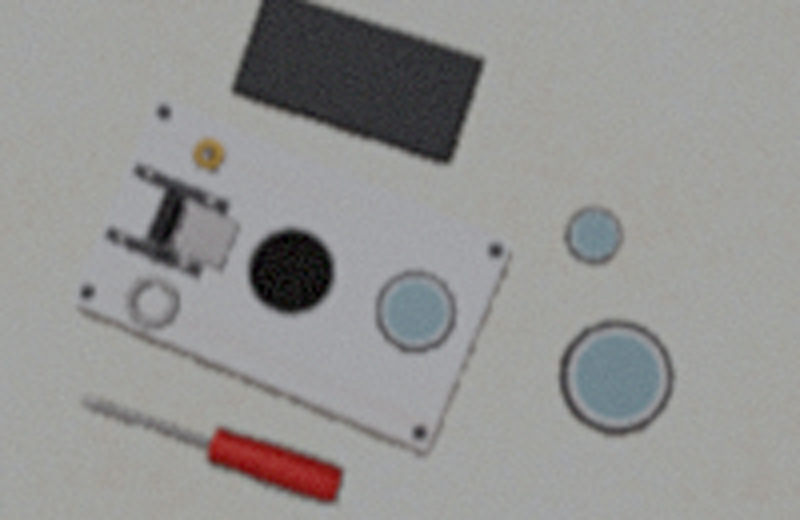

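Three look-alikes appear in the top picture: a disc on the deck (324,218), a small one on the bench (368,199) and a large one on the bench (374,234). I choose the middle-sized one on the deck at (324,218). The crop confirms it is on the holder. The pocket is at about (292.5,207.5), the lug at (262,193), and the keeper is fully back.

```bash
cat > m.py <<'E'
from h import *
def blob(c,box,f):
    im=c["pixels"][box[1]:box[3],box[0]:box[2]].astype(int)
    m=f(im).astype(np.uint8); n,l,s,ce=cv2.connectedComponentsWithStats(m)
    k=1+np.argmax(s[1:,4]); return ce[k]+[box[0],box[1]],s[k,4]
dark=lambda i:i.sum(2)<150
blue=lambda i:(i[:,:,2]-i[:,:,0])>18
E
python3 - <<'E'
from m import *
cs=[cam("top") for _ in range(4)]; c=cs[0]; c["pixels"]=np.mean([x["pixels"] for x in cs],0)
p,a=blob(c,(278,192,308,223),dark); l,b=blob(c,(310,204,338,232),blue)
P=back(c,p,.026)[0];L=back(c,l,.034)[0]
print(p,a,l,b,P,L)
s=np.array([(164,112),(496,250),(419,432),(87,291)]);S=back(c,(s+.5)/4-.5+[220,140],.026)
print(S.round(4),S.mean(0))
# own +y : from right(low world y) to left
e=(S[0]-S[1]+S[3]-S[2])[:2]; e/=np.linalg.norm(e);print("ydir",e,"yaw of x",np.degrees(np.arctan2(-e[0],e[1])))
x=np.array([e[1],-e[0]]); d=(L-P)[:2]; print("lens in holder",d@x,d@e)
g=back(c,(np.array([[172,216],[208,155],[154,304]])+.5)/4-.5+[220,140],.045)[:,:2]-P[:2]
print(g@x,g@e)
o=telemetry.get_obs();print(o["eef_pos"],R.from_quat(np.roll(o["eef_rot"],-1)).as_matrix().round(3),o["opening"],o["time_s"])
E
```

```text
[292.36184211 207.42763158] 304 [323.38922156 217.36526946] 167 [0.53564225 0.05645048 0.026     ] [ 0.51203606 -0.02098509  0.034     ]
[[ 0.634   0.1378  0.026 ]
 [ 0.5508 -0.0706  0.026 ]
 [ 0.4376 -0.0246  0.026 ]
 [ 0.5213  0.1832  0.026 ]] [0.53593879 0.0564651  0.026     ]
ydir [0.37235102 0.92809198] yaw of x -21.86068382874951
lens in holder 0.006924488030125346 -0.08065711601896902
[ 0.00270633  0.0457741  -0.05112074] [0.07907594 0.07342424 0.06801772]
[ 0.21905294 -0.53165925  0.23127655] [[ 0.925  0.381  0.   ]
 [ 0.381 -0.925  0.   ]
 [ 0.    -0.    -1.   ]] 1.0020949178374627 1.15
```

Emit:
send_rows --series '[[[0,0,5],[28,47,0],0.3],[[0,0,10],[56,94,0],0.3],[[0,0,15],[84,141,0],0.3],[[0,0,20],[112,189,0],0.3],[[0,0,26],[141,236,0],0.3],[[0,0,31],[169,283,0],0.3],[[0,0,36],[197,330,0],0.3],[[0,0,42],[230,385,0],0.3],[[0,0,47],[260,435,0],0.3],[[0,0,50.6],[281,472,-40],0.3]]'

```text
time_s: 2.4
eef_pos: [0.5037, -0.0583, 0.1943]
eef_rot: [0.004, 0.803, 0.596, 0.002]
wrist_force: [1.3, -0.4, -0.8]
opening: 0.351
grasp_force: 0.0
```

```bash
python3 - <<'E'
from h import *
o=telemetry.get_obs();print(o["eef_pos"],R.from_quat(np.roll(o["eef_rot"],-1)).as_matrix().round(3),o["opening"],o["time_s"],o["wrist_force"])
E
```

```text
[ 0.50373502 -0.0582834   0.19430479] [[ 0.289  0.957  0.008]
 [ 0.957 -0.289 -0.003]
 [-0.     0.009 -1.   ]] 0.35084078702141164 2.4 [ 1.33551682 -0.40658163 -0.82625899]
```

Emit:
send_rows --series '[[[0,0,0],[0,-1,-40],0.3],[[0,0,0],[0,-1,-80],0.3],[[0,0,0],[0,-1,-115],0.3],[[0,0,0],[0,-1,-140],0.3],[[0,0,0],[0,-1,-155],0.3],[[0,0,0],[0,-1,-163],0.3],[[0,0,0],[0,-1,-163],0.3],[[0,0,0],[0,-1,-163],0.3]]'

```text
time_s: 3.4
eef_pos: [0.5008, -0.0609, 0.0292]
eef_rot: [0.001, 0.804, 0.595, 0.0]
wrist_force: [0.6, 0.6, 0.5]
opening: 0.351
grasp_force: 0.0
```

```bash
python3 - <<'E'
from m import *
o=telemetry.get_obs();print(o["eef_pos"],o["opening"],o["wrist_force"])
c=cam("top"); save(c,"c2.png",(270,170,370,250),6)
c=cam("scene"); save(c,"s2.png",(270,150,390,240),6)
a=cv2.imread("pics/c2.png");b=cv2.imread("pics/s2.png");b=cv2.resize(b,(600,450));cv2.imwrite("pics/v2.png",cv2.resize(np.vstack([a,b]),(387,600)))
E
```

```text
[ 0.50082585 -0.06094405  0.02920829] 0.3505104547726294 [0.59576399 0.64976217 0.52683895]
```

View pics/v2.png

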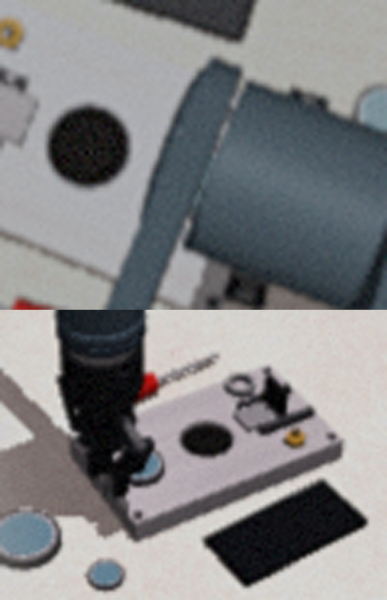

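Emit:
send_rows --series '[[[0,0,0],[0,0,-1.5],0.3],[[0,0,0],[1.2,3.8,-1.5],0.3],[[0,0,0],[2.3,7.7,-1.5],0.3],[[0,0,0],[3.5,11.5,-1.5],0.3],[[0,0,0],[4.7,15.3,-1.5],0.3],[[0,0,0],[6.1,20,-1.5],0.3],[[0,0,0],[7.6,25,-1.5],0.3],[[0,0,0],[9.2,30,-1.5],0.3],[[0,0,0],[10.7,35,-1.5],0.3],[[0,0,0],[12.2,40,-1.5],0.3]]'

```text
time_s: 4.75
eef_pos: [0.5124, -0.0203, 0.0268]
eef_rot: [0.0, 0.804, 0.595, 0.0]
wrist_force: [-0.9, -0.5, 0.2]
opening: 0.349
grasp_force: 0.1
```

```bash
cat >> m.py <<'E'
Pk=np.array([.5357,.0565]);dd=np.array([.2916,.9565]);nn=np.array([.9565,-.2916])
def status(name,box=None,s=6):
    o=telemetry.get_obs();e=o["eef_pos"];v=e[:2]-Pk
    print("tcp",e,"along",v@dd,"lat",v@nn,o["wrist_force"],o["time_s"],o["opening"])
    c=cam("scene");box=box or(295,160,375,220)
    save(c,name,box,s)
    for d in spotter.landmark_of("lens","scene"):
        w=np.array(d["xyz"]); 
        if np.linalg.norm(w[:2]-Pk)<.11: print("lens",w,(w[:2]-Pk)@dd,(w[:2]-Pk)@nn,d["conf"])
    l,b=blob(c,(290,160,360,222),blue); L=back(c,l,.034)[0,:2]-Pk; print("blue",l,b,L@dd,L@nn)
E
python3 -c "
from m import *
status('s3.png')"
```

```text
tcp [ 0.51238469 -0.02029884  0.026825  ] along -0.08025683772570374 lat 9.344793468795201e-05 [-0.90661098 -0.49561702  0.18281495] 4.75 0.3490287821481392
lens [0.5248 0.0088 0.025 ] -0.04880348999999998 0.0034834700000000874 0.58
blue [324.61111111 195.5       ] 18 -0.04732361551477331 0.012401634838517375
```

View pics/s3.png

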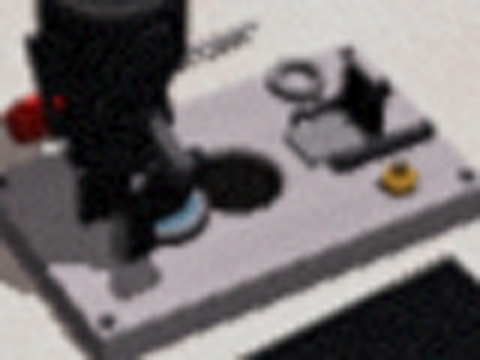

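The lens sits cradled between both fingertips at crop (180,215), heading straight for the pocket at (240,180).

Emit:
send_rows --series '[[[0,0,0],[1.5,4.8,0],0.3],[[0,0,0],[2.9,9.6,0],0.3],[[0,0,0],[4.4,14.3,0],0.3],[[0,0,0],[5.8,19.1,0],0.3],[[0,0,0],[7,23,0],0.3],[[0,0,0],[8.2,26.8,0],0.3],[[0,0,0],[9,29.6,0],0.3],[[0,0,0],[9.6,31.6,0],0.3]]'

```text
time_s: 5.85
eef_pos: [0.5219, 0.0111, 0.0268]
eef_rot: [0.0, 0.804, 0.595, 0.0]
wrist_force: [0.3, -0.3, -0.4]
opening: 0.346
grasp_force: 0.1
```

Emit:
send_rows --series '[[[0,0,0],[0.5,1.5,0],0.3],[[0,0,0],[0.9,2.9,0],0.3],[[0,0,0],[1.3,4.3,0],0.3],[[0,0,0],[1.7,5.7,0],0.3],[[0,0,0],[2.2,7.2,0],0.3],[[0,0,0],[2.6,8.6,0],0.3],[[0,0,0],[3,10,0],0.3],[[0,0,0],[3.5,11.5,0],0.3],[[0,0,0],[3.5,11.5,0],0.3]]'

```text
time_s: 6.98
eef_pos: [0.5254, 0.0226, 0.0268]
eef_rot: [-0.0, 0.804, 0.595, 0.0]
wrist_force: [0.5, -0.4, 0.3]
opening: 0.349
grasp_force: 0.1
```

```bash
python3 -c "
from m import *
status('s4.png')"
```

```text
tcp [0.52538209 0.02258514 0.02676221] along -0.035448263765307304 lat 2.0492068589261433e-05 [ 0.5289795  -0.37271167  0.28364074] 6.975 0.3494876175418343
lens [0.5371 0.0521 0.0214] -0.003800359999999982 0.0026221400000000653 0.41
blue [335.77777778 190.55555556] 18 -0.004303096753181057 0.013521497831729175
```

View pics/s4.png

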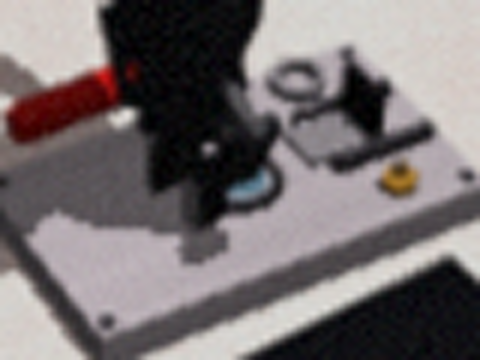

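The lens is over the pocket at crop (248,187), about 4 mm short, with its rear edge probably still on the rim. I'll push on slowly.

Emit:
send_rows --series '[[[0,0,0],[0.3,1,0],0.3],[[0,0,0],[0.6,2,0],0.3],[[0,0,0],[0.9,3,0],0.3],[[0,0,0],[0.9,3,0],0.3]]'

```text
time_s: 7.58
eef_pos: [0.5264, 0.0255, 0.0268]
eef_rot: [0.0, 0.804, 0.595, 0.0]
wrist_force: [0.8, 0.0, -0.1]
opening: 0.35
grasp_force: 0.0
```

```bash
python3 -c "
from m import *
status('s5.png')"
```

```text
tcp [0.52636327 0.02552732 0.02683101] along -0.03234795976425786 lat 0.00010104761308215963 [ 0.75501482  0.01764533 -0.12305462] 7.575 0.34972848505574866
lens [0.5396 0.0533 0.0184] -0.0019235599999999971 0.004663470000000015 0.41
blue [336.34615385 191.07692308] 26 -0.004258167463452112 0.016568375294095522
```

View pics/s5.png

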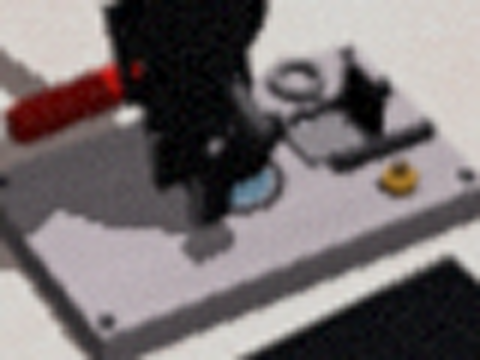

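Emit:
send_rows --series '[[[0,0,0],[-1.5,-5,0],0.3],[[0,0,0],[-3,-10,0],0.3],[[0,0,0],[-3,-10,30],0.3],[[0,0,0],[-3,-10,70],0.3],[[0,0,0],[-3,-10,95],1],[[0,0,-2],[10,25,95],1],[[0,0,-4.9],[25,65,95],1],[[0,0,-4.9],[40,105,95],1],[[0,0,-4.9],[49,130,95],1],[[0,0,-4.9],[49,130,95],1]]'

```text
time_s: 8.93
eef_pos: [0.5754, 0.1566, 0.1216]
eef_rot: [-0.0, 0.828, 0.561, 0.0]
wrist_force: [-0.1, -0.3, 0.7]
opening: 0.002
grasp_force: 0.0
```

```bash
python3 - <<'E'
from m import *
status('s6.png')
c=cam("top"); save(c,"t6.png",(240,165,320,225),6)
E
python3 -c "
import cv2,numpy as np
cv2.imwrite('pics/v6.png',np.vstack([cv2.resize(cv2.imread('pics/'+n),(400,300)) for n in('s6.png','t6.png')]))"
```

```text
tcp [0.57541823 0.15662851 0.12164677] along 0.10735475159928183 lat 0.008793017179868419 [-0.06052401 -0.33316708  0.72177684] 8.925 0.0019264486168109574
lens [0.5317 0.0528 0.0246] -0.004705450000000003 -0.002747080000000003 0.74
lens [0.5376 0.0545 0.0192] -0.001358959999999998 0.002400550000000013 0.52
blue [333.80519481 189.54545455] 77 -0.006712620915235942 0.006008415740967879
```

View pics/v6.png

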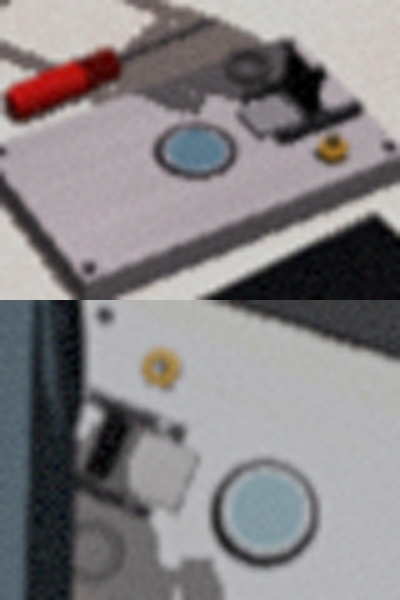

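The lens looks seated and flat in the pocket, at (197,150) in the scene crop and (266,512) in the top crop, with a small dark gap on the keeper side. I'll check the numbers.

```bash
python3 - <<'E'
from m import *
H=np.array([[.928,-.372],[.372,.928]])
for n,b in(("top",(278,192,312,226)),("scene",(315,175,355,205))):
    cs=[cam(n) for _ in range(4)];c=cs[0];c["pixels"]=np.mean([x["pixels"] for x in cs],0)
    l,a=blob(c,b,lambda i:(i[:,:,2]-i[:,:,0])>12); L=back(c,l,.028)[0,:2]
    print(n,l,a,L,H@(L-Pk))
    if n=="top":
        g=back(c,np.array([[240+110/5,165+(445-300)/5]]),.064)[0,:2]; print("lug",g,H@(g-Pk))
    for d in spotter.landmark_of("lug",n): print(d, H@(np.array(d["xyz"])[:2]-Pk))
print(H@(telemetry.get_obs()["eef_pos"][:2]-Pk))
E
```

```text
top [292.98979592 206.56632653] 196 [0.5377241  0.05480168] [ 0.00251014 -0.00082307]
lug [0.56535496 0.12784577] [0.00097917 0.07724052]
{'xyz': [0.5622, 0.1331, 0.0499], 'conf': 0.64} [-0.0039032  0.0809428]
{'xyz': [0.6126, -0.3649, -0.0026], 'conf': 0.59} [ 0.228124  -0.3624524]
scene [333.72093023 189.76744186] 86 [0.5360211  0.05266585] [ 0.00172429 -0.00343864]
{'xyz': [0.5592, 0.134, 0.0495], 'conf': 0.62} [-0.007022  0.080662]
[-4.24487955e-05  1.06386796e-01]
```

Emit:
send_rows --series '[[[0,0,0],[0,0,-30],1],[[0,0,0],[0,0,-55],1],[[0,0,0],[0,0,-70],1],[[0,0,0],[0,0,-76],1],[[0,0,0],[0,0,-76],1],[[0,0,0],[-1.5,-3.7,-76],1],[[0,0,0],[-3,-7.4,-76],1],[[0,0,0],[-4.5,-11.1,-76],1],[[0,0,0],[-6,-14.8,-76],1],[[0,0,0],[-7.4,-18.6,-76],1]]'

```text
time_s: 10.82
eef_pos: [0.5681, 0.1367, 0.0461]
eef_rot: [0.0, 0.829, 0.56, 0.0]
wrist_force: [0.5, 1.2, 0.7]
opening: -0.0
grasp_force: 0.8
```

Emit:
send_rows --series '[[[0,0,0],[-1.1,-2.8,0],1],[[0,0,0],[-2.2,-5.6,0],1],[[0,0,0],[-3.3,-8.4,0],1],[[0,0,0],[-4.5,-11.1,0],1],[[0,0,0],[-5.2,-13,0],1],[[0,0,0],[-5.2,-13,0],1]]'

```text
time_s: 11.58
eef_pos: [0.5631, 0.1248, 0.0458]
eef_rot: [-0.0, 0.829, 0.56, 0.001]
wrist_force: [3.2, 5.2, -1.1]
opening: 0.0
grasp_force: 3.4
```

```bash
python3 - <<'E'
from m import *
status('s7.png')
c=cam("top"); save(c,"t7.png",(240,165,320,225),6)
cv2.imwrite('pics/v7.png',np.vstack([cv2.resize(cv2.imread('pics/'+n),(400,300)) for n in('s7.png','t7.png')]))
E
```

```text
tcp [0.56308119 0.12483686 0.0458491 ] along 0.07334855749903976 lat 0.00626307933346644 [ 3.24506378  5.21878527 -1.14127223] 11.575 0.00033063865726653245
lens [0.5401 0.0548 0.019 ] -0.00034300999999997955 0.004704320000000067 0.47
blue [333.80519481 189.54545455] 77 -0.006712620915235942 0.006008415740967879
```

View pics/v7.png

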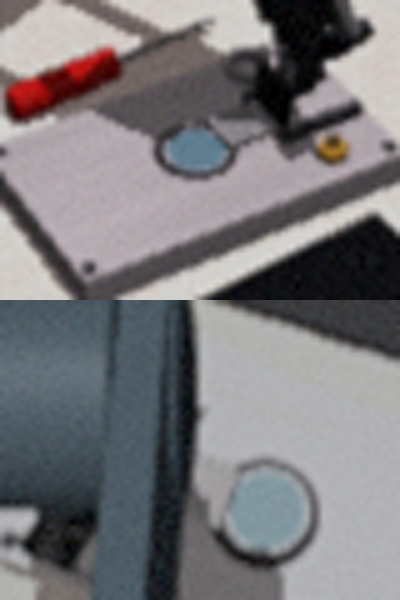

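The tongue tip is at the lens edge, around top crop (230,488). I'll continue in small steps.

Emit:
send_rows --series '[[[0,0,0],[-0.4,-0.9,0],1],[[0,0,0],[-0.7,-1.8,0],1],[[0,0,0],[-0.7,-1.8,0],1]]'

```text
time_s: 12.1
eef_pos: [0.5631, 0.1247, 0.046]
eef_rot: [-0.001, 0.829, 0.56, 0.003]
wrist_force: [5.5, 12.7, -2.8]
opening: 0.006
grasp_force: 7.3
```

```bash
python3 - <<'E'
from m import *
status('s8.png',(315,165,365,202),8)
c=cam("top"); save(c,"t8.png",(265,180,315,217),8)
cv2.imwrite('pics/v8.png',np.vstack([cv2.imread('pics/'+n) for n in('s8.png','t8.png')]))
E
```

```text
tcp [0.56306992 0.12470471 0.04595675] along 0.07321887413059447 lat 0.0062908355787032015 [ 5.51934967 12.65137328 -2.82755254] 12.1 0.006227990897859217
lens [0.54   0.0563 0.019 ] 0.001062580000000025 0.0041712700000000776 0.4
blue [333.80519481 189.54545455] 77 -0.006712620915235942 0.006008415740967879
```

View pics/v8.png

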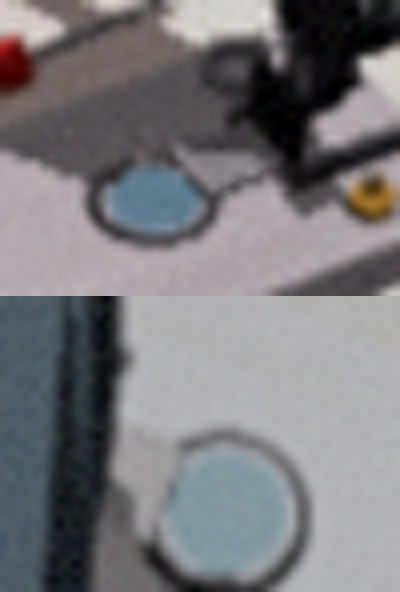

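The tongue covers the lens edge. Its tip is about 19 mm from the pocket's centre against 18 mm at the stop, and the force rises without motion, so it is against the stop. I'll retract.

Emit:
send_rows --series '[[[0,0,0],[1.8,4.6,0],1],[[0,0,0],[4.5,11,0],1],[[0,0,0],[6,15,0],1],[[0,0,0],[6,15,40],1],[[0,0,0],[6,15,90],1],[[0,0,0],[6,15,140],1],[[0,0,0],[-34,15,180],1],[[0,0,0],[-84,15,190],1],[[0,0,0],[-130,15,190],1],[[0,0,0],[-130,15,190],1]]'

```text
time_s: 13.5
eef_pos: [0.4294, 0.1373, 0.2357]
eef_rot: [-0.0, 0.828, 0.56, -0.0]
wrist_force: [-0.0, -0.2, 0.4]
opening: -0.0
grasp_force: 0.0
```

```bash
python3 - <<'E'
from m import *
status('s9.png',(295,155,385,222),6)
c=cam("top"); save(c,"t9.png",(245,165,335,232),6)
cv2.imwrite('pics/v9.png',np.vstack([cv2.resize(cv2.imread('pics/'+n),(400,298)) for n in('s9.png','t9.png')]))
H=np.array([[.928,-.372],[.372,.928]])
for n in("top","scene"):
  for d in spotter.landmark_of("lug",n)[:1]: print(n,d, H@(np.array(d["xyz"])[:2]-Pk))
E
```

```text
tcp [0.42935549 0.13725725 0.23565283] along 0.04623425143326338 lat -0.12526733430389506 [-0.04715434 -0.22368293  0.35758977] 13.5 -0.00016619584432154874
lens [0.5401 0.058  0.0193] 0.002717790000000022 0.003771200000000067 0.49
blue [333.75       189.59210526] 76 -0.006990863678438701 0.006089930125825071
scene {'xyz': [0.5516, 0.1106, 0.0476], 'conf': 0.57} [-0.00537    0.0561196]
```

View pics/v9.png

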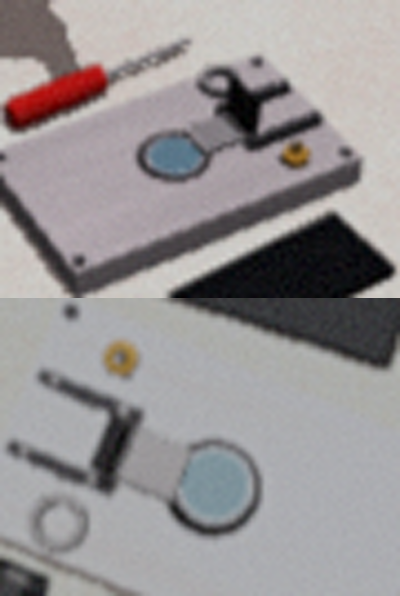

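The keeper is in and the lens is seated. The lug's travel is too rough to trust against the 24 mm limit, so I'll measure the tip and lug more exactly.

```bash
python3 - <<'E'
from m import *
H=np.array([[.928,-.372],[.372,.928]])
cs=[cam("top") for _ in range(6)];c=cs[0];now=np.mean([x["pixels"] for x in cs],0)
old=cv2.imread("pics/top0.png")[:,:,::-1].astype(float)
from scipy.ndimage import map_coordinates
# profile along holder y, averaged over |x|<8mm, rectified at lug-top height and tongue-top height
for z in(.064,.034):
    ys=np.arange(.010,.100,.0015); xs=np.arange(-.008,.0081,.002)
    G=np.array([[np.r_[Pk+H.T@[x,y],z] for x in xs] for y in ys]).reshape(-1,3); uv=proj(c,G)
    pr=[map_coordinates(i.mean(2),[uv[:,1],uv[:,0]],order=1).reshape(len(ys),-1).mean(1) for i in(old,now)]
    print(z);print("\n".join(f"{1e3*y:.1f} {a:.0f} {b:.0f}" for y,a,b in zip(ys,*pr)))
E
```

```text
0.064
10.0 21 143
11.5 19 141
13.0 17 136
14.5 19 131
16.0 15 136
17.5 19 146
19.0 34 151
20.5 60 153
22.0 97 153
23.5 130 152
25.0 152 152
26.5 162 153
28.0 165 153
29.5 164 153
31.0 165 153
32.5 163 153
34.0 155 153
35.5 140 153
37.0 131 154
38.5 133 154
40.0 139 154
41.5 143 155
43.0 143 154
44.5 143 150
46.0 143 134
47.5 143 110
49.0 143 84
50.5 142 56
52.0 143 34
53.5 143 25
55.0 143 32
56.5 143 40
58.0 144 42
59.5 143 43
61.0 143 56
62.5 144 88
64.0 144 128
65.5 144 158
67.0 137 171
68.5 121 175
70.0 98 174
71.5 72 174
73.0 46 173
74.5 26 173
76.0 20 173
77.5 27 173
79.0 36 173
80.5 39 173
82.0 39 173
83.5 52 173
85.0 81 173
86.5 118 173
88.0 148 173
89.5 162 173
91.0 165 174
92.5 164 173
94.0 164 173
95.5 164 174
97.0 162 173
98.5 163 173
100.0 164 173
0.034
10.0 19 143
11.5 20 143
13.0 21 143
14.5 19 141
16.0 18 135
17.5 18 130
19.0 14 137
20.5 19 147
22.0 34 152
23.5 61 153
25.0 97 153
26.5 130 152
28.0 152 152
29.5 162 153
31.0 165 153
32.5 164 153
34.0 165 153
35.5 163 153
37.0 157 153
38.5 144 153
40.0 131 154
41.5 131 154
43.0 137 154
44.5 142 154
46.0 143 155
47.5 143 152
49.0 143 141
50.5 143 120
52.0 143 95
53.5 142 69
55.0 142 43
56.5 143 27
58.0 143 27
59.5 143 36
61.0 143 42
62.5 144 42
64.0 143 45
65.5 143 65
67.0 144 100
68.5 144 138
70.0 143 163
71.5 134 173
73.0 116 175
74.5 93 174
76.0 68 173
77.5 43 173
79.0 24 173
80.5 20 173
82.0 27 173
83.5 36 173
85.0 38 173
86.5 39 173
88.0 50 173
89.5 78 173
91.0 114 173
92.5 145 173
94.0 160 173
95.5 165 174
97.0 165 173
98.5 164 173
100.0 164 174
```

The tip is now at about 17.5 mm, which matches 18 mm at the stop. The lug moved about 22.5 mm because the tip started near 41 mm rather than 46 mm, so the keeper was already partly in.

```bash
python3 -c "
from bench import ctrl
print(ctrl.hand_in())"
```

```text
the job is handed in; nothing more can be done
None
```

The job is handed in: the lens lies in the pocket and the keeper slide is against its stop with its tongue over the lens's edge, as far as the cameras and the push force show; the hand-in returned no verdict.

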